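# Take the candle snuffer out of its glass and stand it on the coaster

## Robot

A 6-joint arm with a two-finger parallel gripper is mounted at the origin on the work surface. World frame = base frame: x ahead of the robot, y to its left, z up, the work surface at z = 0. Lengths are in m, angles in degrees, forces in N, time in s.
With the tool pointing down it reaches from about 0.325 to 0.85 m from the base axis. Payload 15.5 kg.
Tool frame: the origin (TCP) lies midway between the tips of the shut fingers; the grasp point (between the pads) lies 19 mm behind it; z points along the fingers, y is the line along which they close (so a half turn about z gives the same grasp; the last joint's range is limited). The gripper opens to 91 mm and grips with 3 to 60 N. Pads are 32 mm wide; open, the fingers measure 118 mm over their backs; the gripper's body (76 mm by 178 mm) begins 60 mm behind the grasp point.
Start: joints at [-5.472, 28.281, 77.091, -0, 74.628, -5.472], TCP at [0.625, 0, 0.179] pointing down, gripper open.
Joint ranges: [-166.48, 166.48], [-47.26, 123.95], [12.59, 153.08], [-70.14, 250.14], [6.76, 159.57], [-176.63, 176.63]. Speed limits (degrees/s): [108.29, 108.29, 147.25, 172.46, 172.46, 172.46].

## Interface

Orientations are given as a 3x3 rotation matrix whose columns are the frame's x, y, z axes.
In Python, from bench import ctrl gives the robot as it stands. The module is installed in compiled form; this text tells all that it offers. Calls block until the motion is done:
- ctrl.goto(position, orientation): joint-space move of the TCP to a pose.
- ctrl.move_l(position, vel=0.15, ori=None, contact_N=None): straight line of the TCP; ori=None keeps the orientation; vel is the mean speed in m/s. With contact_N (N) it stops when the force on the tool has changed by that much, and returns True; else False.
- ctrl.movej(angles): joint-space move.
- ctrl.command_gripper(opening): opening from 0.0 (shut) to 1.0 (fully open); the grip force is fixed at half the most; returns when the fingers have stopped.
- ctrl.sleep(seconds).
- ctrl.ik(position, orientation): joint angles nearest the present ones, or None.
- ctrl.read_camera(name): name is "scene" or "side" or "wrist"; returns the picture (420x560x3 uint8, blue, green, red); there is no depth.
- ctrl.camera_params(name): a dict with "fx", "fy", "cx", "cy" (pixels), "pose" (4x4, takes a point from camera to world coordinates); the wrist camera has in their place "T_tool_cam" (4x4, takes a point from camera to tool coordinates, whose origin is the TCP and whose axes are the flange's). Camera axes: x right, y up, looking along -z (the intrinsics and any distortion apply to the point x, -y, -z); pixel columns grow to the right and rows downward; lengths in m; the calibration is good to about 2 mm. A picture is of the moment at which its call begins: read the wrist's pose just before it. camera_params takes no time and is no camera call.
A pose or a line that the arm cannot do raises ctrl.MotionError and nothing moves.
- ctrl.sign_off(): hands the job in; it is judged then, once.
Readings, each from a call of its own:
- ctrl.current_t(): time.
- ctrl.current_q(): joint angles.
- ctrl.current_dq(): joint speeds.
- ctrl.current_effort(): joint torques, N m.
- ctrl.current_tool_pos(): TCP position.
- ctrl.current_eef_rot(): TCP orientation.
- ctrl.current_contact_force(): force on the tool from outside, world axes, zero at the start.
- ctrl.current_wrist_torque(): the same for the moment, N m.
- ctrl.current_grip_width(): opening from 0.0 (shut) to 1.0 (fully open).
- ctrl.current_grasp_force(): force on a finger pad.
Only numpy, scipy, OpenCV 4.12 (cv2) and the standard library are available. Lean on these libraries where they do the work, as an engineer would, in place of code of your own. Each camera call takes 0.05 s, during which the arm holds its last target. There are 200 camera calls.

## Task

One of the two glass tumblers holds the steel candle snuffer, the stick with a bell at its foot and a ball at its top. Pull the snuffer straight up out of its glass and stand it upright, bell down, in the middle of the round cork coaster, setting it down rather than dropping it, and let go. Leave its glass standing where it is, and leave the other stick, the one with the crossbar, standing in its own glass.

Things in the scene. Friction and masses are not known exactly. Their poses are not given: they have to be found in the camera images.
- snuffer_grip (a point): Steel candle snuffer, 174 mm tall, 130 g, standing upright, bell down, loose on a tumbler's inner floor. Bell 42 mm wide at its flat lower rim, 42 mm high; then a 9 mm stem; a round handle 14 mm wide from 95 to 160 mm above the bell's rim; an 18 mm ball on top. This point: on the handle's axis, 132 mm above the bell's rim, 42 mm below the top; grip here. z runs up the stick; yaw is free.
- tumbler_a: Clear glass tumbler that holds the snuffer, loose, 300 g, 88 mm tall, 72 mm across the rim and 64 mm at the bottom, walls 3 mm, inner floor 6 mm above its underside. Origin: centre of its underside; z up.
- rod_grip (a point): The other stick, to be left alone: a steel stirring rod, 170 mm tall, with a flat 42 mm disc for a foot and a 56 mm crossbar at the top, standing in a second, like tumbler. This point is on its axis 132 mm above its foot.
- coaster: Round cork coaster fixed on the shelf, 100 mm across, 8 mm thick, lying between the two tumblers. Origin: centre of its underside, on the shelf surface; z up.

How it is judged:
By the outcome, as a careful person would: the job done as asked, in the order asked, and still so for the second after the job is handed in, with the robot touching nothing.
It also fails if it takes over 42 s, if anything falls off the work surface, if the arm or the gripper's body presses on something with over 40 N, if the wrist force passes 120 N, or if a joint passes its speed limit or range.

## Working session

There is one attempt and no reset: what is moved stays moved. The work goes in short steps, each a Python script; the robot and the scene stay as the last script left them, time stands still between calls to the robot, and variables do not carry over. Pictures are saved under pics/ and viewed, at most 10 in all, crops included, and the job is handed in when it is done.

```bash
mkdir -p pics
python3 - <<'E'
from bench import ctrl
import cv2,numpy as np
np.set_printoptions(precision=4,suppress=True)
for n in ("scene","side","wrist"):
    cv2.imwrite(f"pics/{n}0.png",ctrl.read_camera(n)); print(n,ctrl.camera_params(n))
print(ctrl.current_eef_rot(),ctrl.current_t())
E
```

```text
scene {'fx': 503.3554222927694, 'fy': 503.3554222927694, 'cx': 270.98315836144457, 'cy': 207.71998032085898, 'pose': array([[-0.0231, -0.5932,  0.8048,  1.1771],
       [ 0.9997, -0.0207,  0.0135,  0.0049],
       [ 0.0086,  0.8048,  0.5934,  0.5978],
       [ 0.    ,  0.    ,  0.    ,  1.    ]])}
side {'fx': 505.18724424992905, 'fy': 505.18724424992905, 'cx': 283.67757576911976, 'cy': 204.16223064538184, 'pose': array([[ 0.8064,  0.4355, -0.4001,  0.2197],
       [-0.5914,  0.5899, -0.5497, -0.4243],
       [-0.0034,  0.6799,  0.7333,  0.6911],
       [ 0.    ,  0.    ,  0.    ,  1.    ]])}
wrist {'fx': 326.7924051425267, 'fy': 326.7924051425267, 'cx': 277.84959904633325, 'cy': 210.7129873161437, 'T_tool_cam': array([[ 0.0004,  0.9707,  0.2402,  0.0674],
       [ 1.    , -0.0003, -0.0004,  0.002 ],
       [-0.0003,  0.2402, -0.9707, -0.2066],
       [ 0.    ,  0.    ,  0.    ,  1.    ]])}
[[ 0.     1.    -0.001]
 [ 1.    -0.     0.   ]
 [ 0.    -0.001 -1.   ]] 0.15
```

View pics/scene0.png

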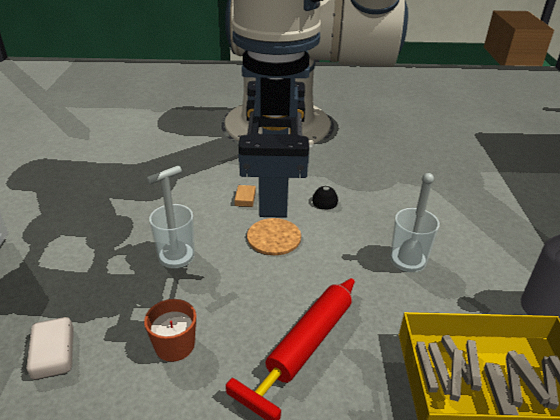

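View pics/side0.png

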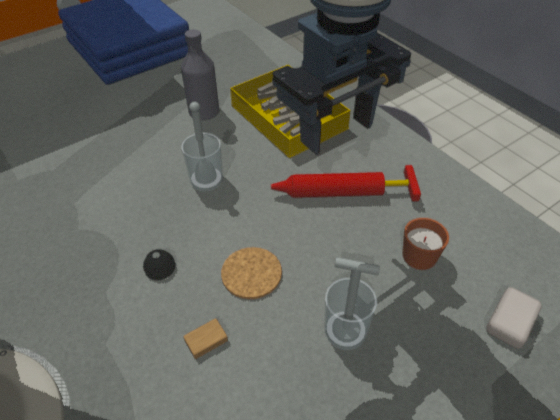

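The scene picture shows the snuffer on the right (ball at 427,178; glass base about 409,261), the coaster at (274,237), and the crossbar rod on the left. In the side picture the ball is at (195,106), the glass base at (206,178) and the coaster at (252,273).

```bash
cat > h.py <<'E'
from bench import ctrl
import cv2,numpy as np
np.set_printoptions(precision=4,suppress=True)
def ray(n,px,T=None):
    p=ctrl.camera_params(n); T=p["pose"] if T is None else T
    d=T[:3,:3]@np.array([(px[0]-p["cx"])/p["fx"],-(px[1]-p["cy"])/p["fy"],-1])
    return T[:3,3],d/np.linalg.norm(d)
def wristT():
    T=np.eye(4);T[:3,:3]=ctrl.current_eef_rot();T[:3,3]=ctrl.current_tool_pos()
    return T@ctrl.camera_params("wrist")["T_tool_cam"]
def atz(r,z): return r[0]+r[1]*(z-r[0][2])/r[1][2]
def tri(rs):
    A=sum(np.eye(3)-np.outer(d,d) for c,d in rs);b=sum((np.eye(3)-np.outer(d,d))@c for c,d in rs)
    X=np.linalg.solve(A,b);return X,[np.linalg.norm(np.cross(X-c,d)) for c,d in rs]
E
python3 - <<'E'
from h import *
for k,a,b in (("ball",(427,178),(195,106)),("glassbase",(409,261),(206,178)),("coaster",(274,236.5),(252,273)),("rodtop",(167,174),(357,266)),("rodbase",(176,256),(347,329))):
    print(k,*tri([ray("scene",a),ray("side",b)]))
s=cv2.imread("pics/scene0.png");d=cv2.imread("pics/side0.png")
a=cv2.resize(s[160:280,360:460],None,fx=4,fy=4,interpolation=2)
b=cv2.resize(d[90:210,160:260],None,fx=4,fy=4,interpolation=2)
cv2.imwrite("pics/crop.png",np.hstack([a,b]))
E
```

```text
ball [0.5151 0.236  0.1738] [np.float64(0.0008180613135399354), np.float64(0.0008180613135398899)]
glassbase [0.5153 0.2382 0.0008] [np.float64(0.0013524054660037125), np.float64(0.0013524054660037366)]
coaster [ 0.4612 -0.0017  0.0035] [np.float64(0.0007835128964875645), np.float64(0.0007835128964875885)]
rodtop [ 0.515  -0.172   0.1699] [np.float64(0.0023338513798557277), np.float64(0.0023338513798557216)]
rodbase [ 0.5198 -0.1724  0.0032] [np.float64(0.0002939527521164665), np.float64(0.00029395275211653766)]
```

View pics/crop.png

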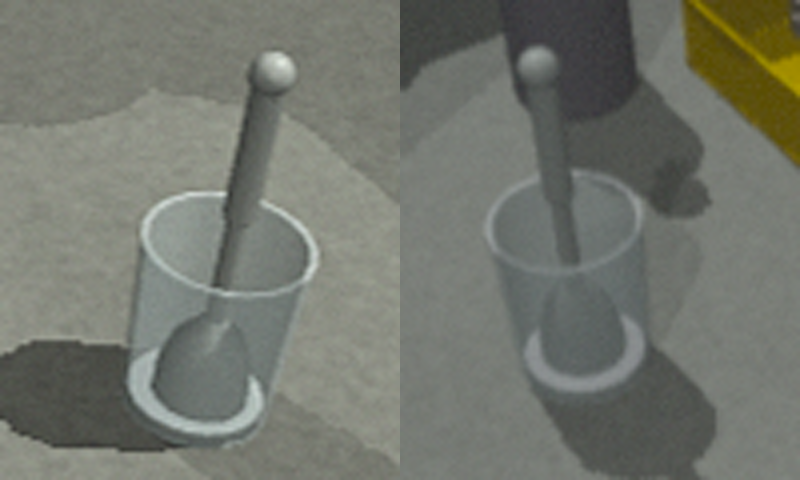

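View pics/wrist0.png

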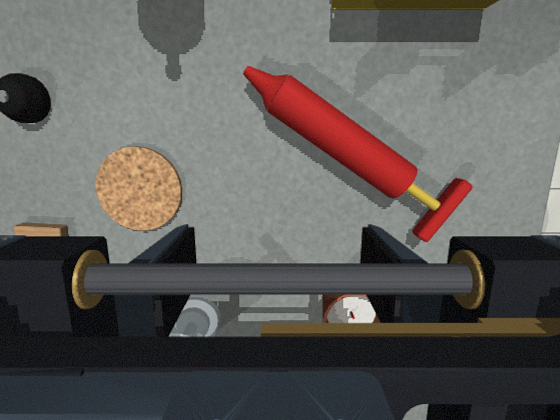

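Heights match what they must be (ball 0.174 against 0.171, bases about 0). I'll go above the snuffer and take a close look.

Run:
```python
from h import *
R=np.array([[0,1,0],[1,0,0],[0,0,-1.]])
ctrl.move_l([0.6,0.03,0.25],vel=.2,ori=R)
ctrl.move_l([0.515,0.236,0.235],vel=.2)
print(ctrl.current_tool_pos(),ctrl.current_t())
np.save("T1.npy",wristT())
im=ctrl.read_camera("wrist");cv2.imwrite("pics/w1.png",im)
```

```text
[0.5153 0.2353 0.235 ] 1.975
```

View pics/w1.png

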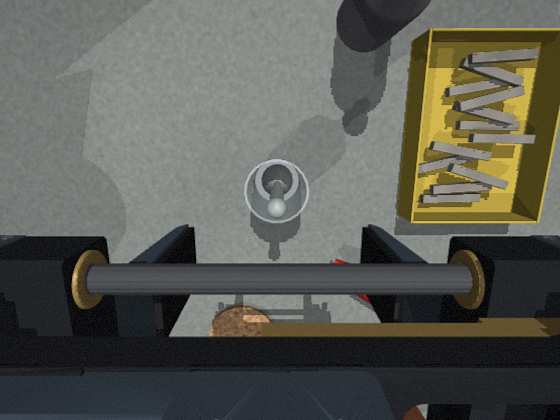

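The wrist picture shows the ball at (277,207), midway between the fingers (columns 195 and 362), and the glass rim around (277,191). The bottle is far enough away.

Run:
```python
from h import *
T=np.load("T1.npy")
rw=ray("wrist",(277,207),T)
print(atz(rw,.171),atz(ray("wrist",(277,191),T),.088),atz(ray("scene",(428,178.2)),.171),atz(ray("side",(194.5,106.2)),.171))
X,e=tri([rw,ray("scene",(428,178.2)),ray("side",(194.5,106.2))]);print(X,e)
p=X[:2]
ctrl.move_l([p[0],p[1],0.119],vel=.1)
print(ctrl.current_tool_pos(),ctrl.current_contact_force())
ctrl.command_gripper(0.0)
print(ctrl.current_grip_width()*91,ctrl.current_grasp_force(),ctrl.current_contact_force(),ctrl.current_t())
cv2.imwrite("pics/w2.png",np.hstack([ctrl.read_camera("wrist")[100:330,100:460],ctrl.read_camera("side")[40:270,100:460]]))
```

```text
[0.5168 0.2389 0.171 ] [0.5166 0.2374 0.088 ] [0.5123 0.2382 0.171 ] [0.5159 0.241  0.171 ]
[0.5156 0.2384 0.1726] [np.float64(0.0014688512554152367), np.float64(0.0013256496023346016), np.float64(0.0007546874762850488)]
[0.516  0.2385 0.1196] [-0.1368  0.5085 -0.2272]
15.844592691012096 29.99998927116394 [-1.0888  0.4772  0.2822] 4.475
```

View pics/w2.png

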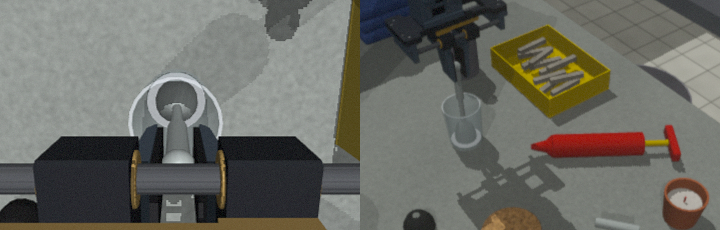

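The handle is held between the pads (width about 15 mm, 30 N) and the glass is in place. Next I lift straight up and carry it over.

Run:
```python
from h import *
p=ctrl.current_tool_pos()
for z in (.15,.2,.245):
    ctrl.move_l([p[0],p[1],z],vel=.06); print(ctrl.current_contact_force(),ctrl.current_grip_width()*91)
ctrl.move_l([0.4612,-0.0017,0.245],vel=.12)
ctrl.sleep(.4)
print(ctrl.current_tool_pos(),ctrl.current_t(),ctrl.current_contact_force(),ctrl.current_wrist_torque())
np.save("T2.npy",wristT())
w,s,d=[ctrl.read_camera(n) for n in("wrist","scene","side")]
for n,i in(("w3",w),("s3",s),("d3",d)):cv2.imwrite(f"pics/{n}.png",i)
a=cv2.resize(s[150:300,200:330],None,fx=3,fy=3,interpolation=2)
b=cv2.resize(d[150:300,180:310],None,fx=3,fy=3,interpolation=2)
cv2.imwrite("pics/c3.png",np.hstack([a,b]))
```

```text
[-0.5287  0.8472 -0.6816] 15.97222898498437
[-0.5918  0.007  -2.6095] 15.829767569218053
[ 0.225  -0.0668 -1.8344] 15.859644345222454
[ 0.4612 -0.0016  0.245 ] 9.725 [-0.2031 -0.1181 -0.8452] [-0.0231  0.0329  0.0375]
```

View pics/s3.png

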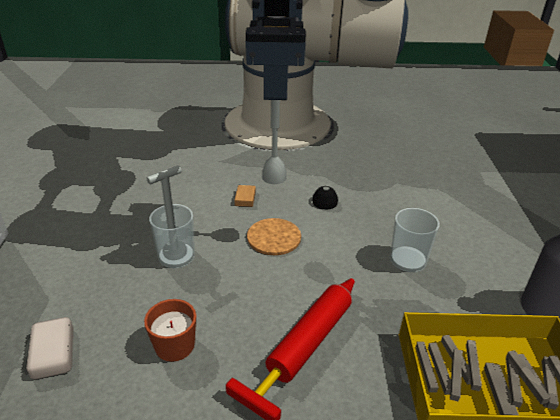

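View pics/c3.png

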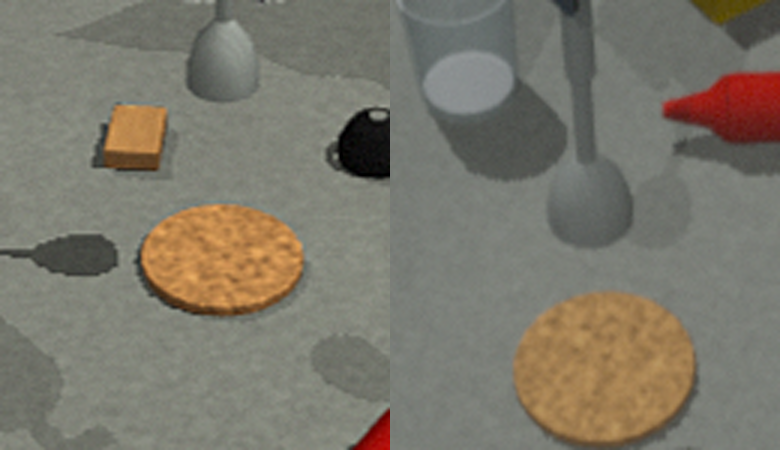

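The glass stands empty where it was, the rod is still in its glass, and the snuffer hangs upright. In the crop the bell rim centre is about (222,84) in scene and (590,218) in side; the coaster's top centre is about (222,254) and (605,365).

Run:
```python
from h import *
S=lambda u,v:ray("scene",(200+u/3,150+v/3)); D=lambda u,v:ray("side",(180+(u-390)/3,150+v/3))
for k,a,b in(("neck",(223,24),(586,160)),("rim",(222.5,84),(590,218)),("coaster",(222.5,254),(605,365))):
    print(k,*tri([S(*a),D(*b)]))
print(atz(S(222.5,254),.008),atz(D(605,365),.008))
```

```text
neck [ 0.4607 -0.0022  0.1717] [np.float64(0.0004313754000704105), np.float64(0.0004313754000704795)]
rim [ 0.4597 -0.0023  0.1315] [np.float64(2.5875721107368762e-05), np.float64(2.587572110734919e-05)]
coaster [ 0.4608 -0.0015  0.0075] [np.float64(0.0008730469922233837), np.float64(0.0008730469922232937)]
[ 0.4607 -0.0008  0.008 ] [ 0.4608 -0.0028  0.008 ]
```

View pics/w3.png

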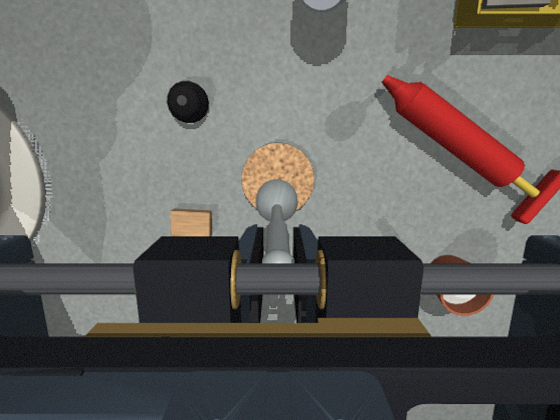

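The bell is within 1 mm of the coaster centre, and its rim at 0.1315 agrees with the expected 0.132. Setting it down with contact sensing.

Run:
```python
from h import *
x,y=.462,-.001
ctrl.move_l([x,y,0.132],vel=.08); ctrl.sleep(.4)
print(ctrl.current_contact_force())
c=ctrl.move_l([x,y,0.115],vel=.01,contact_N=4)
print(c,ctrl.current_tool_pos(),ctrl.current_contact_force(),ctrl.current_wrist_torque(),ctrl.current_t())
```

```text
[ 0.4483  0.1158 -0.2439]
True [ 0.462  -0.001   0.1209] [-0.9157  0.7349  6.1838] [-0.0142  0.0622  0.0221] 12.925
```

Run:
```python
from h import *
ctrl.command_gripper(0.35); ctrl.command_gripper(1.0); ctrl.sleep(.3)
print(ctrl.current_contact_force())
p=ctrl.current_tool_pos()
ctrl.move_l([p[0],p[1],.25],vel=.08); ctrl.sleep(.5)
print(ctrl.current_t(),ctrl.current_contact_force())
s,d=ctrl.read_camera("scene"),ctrl.read_camera("side")
cv2.imwrite("pics/f.png",np.hstack([s[100:320,120:460],d[120:340,120:460]]))
```

```text
[-0.0643  0.0607  0.7542]
16.95 [-0.6392  0.5675  0.1606]
```

View pics/f.png

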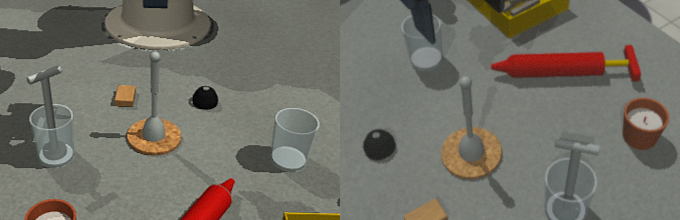

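The snuffer stands upright in the middle of the coaster (bell at about (154,130) and (471,152) in this picture). Both glasses and the rod are in place, and the gripper is clear.

```bash
python3 -c "
from bench import ctrl
print(ctrl.sign_off())"
```

```text
the job is handed in; nothing more can be done
None
```

The snuffer stands upright, bell down, in the middle of the cork coaster; the final picture shows its glass and the crossbar rod still in place, and the job was handed in at about 17 s.

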